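# Line up the calibration weights for a balance check

### The arm

A 7-joint arm with a two-finger parallel gripper is mounted at the origin on a cart in front of the work surface, level with it; the furniture and walls round the work are solid. World frame = base frame: x ahead of the robot, y to its left, z up, the work surface at z = 0. Lengths are in m, angles in rad, forces in N, time in s.
With the tool pointing down it reaches from about 0.4 to 0.9 m from the base axis. Payload 5.6 kg.
Tool frame: the origin (TCP) lies midway between the tips of the shut fingers; the grasp point (between the pads) lies 19 mm behind it (grasp_offset is the z of the grasp point in the tool frame, in m); z points along the fingers, y is the line along which they close (so a half turn about z gives the same grasp; the last joint's range is limited). The gripper opens to 92 mm and grips with 3 to 60 N. Pads are 20 mm wide; open, the fingers measure 128 mm over their backs; the gripper's body (75 mm by 189 mm) begins 69 mm behind the grasp point.
Start: joints at [1.095, 0.468, -0.012, 1.603, 0.006, 1.071, -0.056], TCP at [0.273, -0.59, 0.177] pointing down, gripper open.
Joint ranges: [-2.53, 2.53], [-0.31, 2.02], [-1.57, 1.55], [0.28, 2.44], [-1.29, 4.43], [0.15, 1.84], [-2.92, 2.92]. Speed limits (rad/s): [2.57, 2.57, 3.14, 3.14, 3.14, 3.14, 3.14].

### API

Orientations are given as a rotation vector (axis times angle).
In Python, from rig import state, get_image, job_done, grasp_offset gives the robot as it stands.
- The arm moves only by the tool drive_tool, never from a script. Its argument "series" is a list of rows, each a list of 7 numbers: the turn, a rotation vector about the tool's x, y, z in rad, then the shift along the tool's x, y, z in m, then the closure, from -1 (fully open) to 1 (shut). A call has 1 to 12 rows; each row is the pose to reach, as a shift and turn from the pose commanded when the call began, along the tool's axes at that moment; what a row does not reach only later rows make up. A row lasts 1/10 s, in which the tool goes at most 50 mm and 8.59 degrees, less where a joint would pass 70% of its speed; a pose out of reach is approached as far as the arm can. A call with a gripper value outside its range is refused whole. The fingers move at their own pace and stop on an object; "grip_force" is the grip in N (left out, the last holds). Time passes only in rows, so rows that repeat a pose let the fingers close. It gives the time, the measured TCP pose, the force, the opening and the grip force at its end, in the units of the state.
- state(): the state, without advancing time (a new reading comes with each control period).
- get_image(name): name is "side" or "top"; returns a dict with "color" (400x640x3 uint8, blue, green, red), "range_z" (400x640 float32, m along the optical axis (not along the pixel's ray), 0 where there is no reading), "intrinsics" (3x3 intrinsics, pixels), "dist" ([k1, k2, p1, p2, k3] as OpenCV has them; the pictures are not rectified), "R" (3x3) and "t" (3): a world point X has camera coordinates R X + t. Camera axes: x right, y down, z forward; pixel columns grow to the right and rows downward; lengths in m; the calibration is good to about 2 mm. A picture is of the moment at which its call begins.
- job_done(): hands the job in; it is judged then, once.
The state is a dict: "clock": time; "q": joint angles; "joint_velocities": joint speeds; "effort": joint torques, N m; "ee_pos": TCP position; "eef_rot": TCP orientation; "wrist_force": force on the tool from outside, world axes, zero at the start; "torque": the same for the moment, N m; "gripper_width": finger opening in m; "gripper_force": force on a finger pad.
Only numpy, scipy, OpenCV 4.12 (cv2) and the standard library are available. Lean on these libraries where they do the work, as an engineer would, in place of code of your own. Each camera call takes 0.05 s, during which the arm holds its last target. There are 200 camera calls.

### The job

The balance is to be checked with rising load: stand the four steel knob weights upright in the row of white seats, one near the middle of each seat, in order of size, the smallest in the seat at the balance's end of the row and the largest at the far end. Set them down gently without dropping any, and leave the beaker of leaves standing where it is.

Things in the scene. Friction and masses are not known exactly. Their poses are not given: they have to be found in the camera images.
- weight_50g_mid (a point): Centre (on the axis, half-way up) of the smallest of four loose polished-steel knob weights, 50 g: an upright round body 18 mm across and 22 mm high with a narrow neck and a round knob 12 mm across on top, 31 mm high in all. z is its axis, up. Gripped with the fingertips 8 mm or more above its foot, the fingers clear the seat's rim.
- weight_100g_mid (a point): Centre (on the axis, half-way up) of the second smallest of four loose polished-steel knob weights, 100 g: an upright round body 22 mm across and 28 mm high with a narrow neck and a round knob 14 mm across on top, 39 mm high in all. z is its axis, up. Gripped with the fingertips 8 mm or more above its foot, the fingers clear the seat's rim.
- weight_200g_mid (a point): Centre (on the axis, half-way up) of the second largest of four loose polished-steel knob weights, 200 g: an upright round body 28 mm across and 36 mm high with a narrow neck and a round knob 18 mm across on top, 50 mm high in all. z is its axis, up. Gripped with the fingertips 8 mm or more above its foot, the fingers clear the seat's rim.
- weight_500g_mid (a point): Centre (on the axis, half-way up) of the largest of four loose polished-steel knob weights, 500 g: an upright round body 38 mm across and 48 mm high with a narrow neck and a round knob 25 mm across on top, 66 mm high in all. z is its axis, up. Gripped with the fingertips 8 mm or more above its foot, the fingers clear the seat's rim.
- seat_a: The leftmost (seen from the robot) of four equal fixed white seats in a row, 74 mm apart on an aluminium rail 64 mm wide, 328 mm long, 12 mm high. Round, 62 mm across, with a blue-lined recess 54 mm across, 5 mm deep. Origin: centre of its underside, 12 mm above the worktop; recess floor 5 mm, rim 10 mm above the origin. x across the row, away from the robot, y along the row to the left, z up.
- seat_b: The second from the left of four equal fixed white seats in a row, 74 mm apart on an aluminium rail 64 mm wide, 328 mm long, 12 mm high. Round, 62 mm across, with a blue-lined recess 54 mm across, 5 mm deep. Origin: centre of its underside, 12 mm above the worktop; recess floor 5 mm, rim 10 mm above the origin. x across the row, away from the robot, y along the row to the left, z up.
- seat_c: The second from the right of four equal fixed white seats in a row, 74 mm apart on an aluminium rail 64 mm wide, 328 mm long, 12 mm high. Round, 62 mm across, with a blue-lined recess 54 mm across, 5 mm deep. Origin: centre of its underside, 12 mm above the worktop; recess floor 5 mm, rim 10 mm above the origin. x across the row, away from the robot, y along the row to the left, z up.
- seat_d: The rightmost of four equal fixed white seats in a row, 74 mm apart on an aluminium rail 64 mm wide, 328 mm long, 12 mm high. Round, 62 mm across, with a blue-lined recess 54 mm across, 5 mm deep. Origin: centre of its underside, 12 mm above the worktop; recess floor 5 mm, rim 10 mm above the origin. x across the row, away from the robot, y along the row to the left, z up.
- balance: White and grey precision balance, 215 mm deep (its x), 170 mm wide, 66 mm high, with a round steel pan 110 mm across, a display and keys towards the robot. Fixed; it stands beside the left or the right end of the row of seats, and a tissue box beside the other end. Origin at the centre of its underside.
- leaf_beaker_mid (a point): Centre (half-way up) of the one clear, very light beaker with green leaves in it, standing among the weights: 50 to 55 mm across, 62 mm high. Not to be moved. Two small capped vials (27 mm across, 51 mm high), not listed, also stand there, about 0.58 m ahead and 0.12 m to either side.

How it is judged:
At the end, for the whole second after the job is handed in: Each weight stands upright (within 0.1 rad) on the floor of its own seat's recess, within 15 mm of the seat's centre, in order of size along the row with the smallest in the seat nearest the balance; all are released and at rest (((world y of balance above 0 m and horizontal distance between weight_50g_mid and seat_a below 0.015 m and z of weight_50g_mid in the frame of seat_a between 0.0165 and 0.0235 m and horizontal distance between weight_100g_mid and seat_b below 0.015 m and z of weight_100g_mid in the frame of seat_b between 0.0205 and 0.0275 m and horizontal distance between weight_200g_mid and seat_c below 0.015 m and z of weight_200g_mid in the frame of seat_c between 0.026 and 0.033 m and horizontal distance between weight_500g_mid and seat_d below 0.015 m and z of weight_500g_mid in the frame of seat_d between 0.034 and 0.041 m) or (not (world y of balance above 0 m) and horizontal distance between weight_50g_mid and seat_d below 0.015 m and z of weight_50g_mid in the frame of seat_d between 0.0165 and 0.0235 m and horizontal distance between weight_100g_mid and seat_c below 0.015 m and z of weight_100g_mid in the frame of seat_c between 0.0205 and 0.0275 m and horizontal distance between weight_200g_mid and seat_b below 0.015 m and z of weight_200g_mid in the frame of seat_b between 0.026 and 0.033 m and horizontal distance between weight_500g_mid and seat_a below 0.015 m and z of weight_500g_mid in the frame of seat_a between 0.034 and 0.041 m)) and angle between each of weight_50g_mid, weight_100g_mid, weight_200g_mid, weight_500g_mid's own z axis and vertical below 0.1 rad and linear speed of each of weight_50g, weight_100g, weight_200g, weight_500g below 0.02 m/s and contact force between each of weight_50g, weight_100g, weight_200g, weight_500g and the fingers below 0.1 N); the robot touches nothing.
It fails at once if a weight is dropped (falls free of the fingers faster than 0.7 m/s, that is from about 25 mm) ((linear speed of weight_50g above 0.7 m/s and contact force between weight_50g and the arm below 0.05 N and contact force between weight_50g and the fingers below 0.05 N) or (linear speed of weight_100g above 0.7 m/s and contact force between weight_100g and the arm below 0.05 N and contact force between weight_100g and the fingers below 0.05 N) or (linear speed of weight_200g above 0.7 m/s and contact force between weight_200g and the arm below 0.05 N and contact force between weight_200g and the fingers below 0.05 N) or (linear speed of weight_500g above 0.7 m/s and contact force between weight_500g and the arm below 0.05 N and contact force between weight_500g and the fingers below 0.05 N)).
It fails at once if the leaf beaker is shifted by more than 20 mm or tipped (distance of leaf_beaker_mid from where it was at the start of the episode above 0.02 m or angle between leaf_beaker_mid's own z axis and vertical above 0.3 rad).
It also fails if it takes over 93 s, if anything falls off the work surface, if the arm or the gripper's body presses on something with over 40 N, if the wrist force passes 120 N, or if a joint passes its speed limit or range.

## Working session

There is one attempt and no reset: what is moved stays moved. The work goes in short steps, Python scripts to look and compute and a tool call to move; the robot and the scene stay as the last step left them, time stands still between calls to the robot, and variables do not carry over. Pictures are saved under pics/ and viewed, at most 14 in all, crops included, and the job is handed in when it is done.

Besides the shell and the picture viewer there is one more tool, called after "Request:" as name(argument=value, ...) on one line, values as JSON. drive_tool: Moves the arm, as the interface text tells. Its arguments: {"type":"object","properties":{"series":{"type":"array"},"grip_force":{"type":"number"}},"required":["series"]}

```bash
mkdir -p pics; cat > h.py <<'E'
import numpy as np,cv2
from rig import state,get_image,job_done,grasp_offset
def px2w(im,u,v,z):
    K=im["intrinsics"];n=cv2.undistortPoints(np.array([[[u,v]]],float),np.array(K),np.array(im["dist"]))[0,0]
    R=np.array(im["R"]);t=np.array(im["t"]).ravel();d=R.T@np.array([n[0],n[1],1.]);c=-R.T@t
    return c+d*(z-c[2])/d[2]
def cloud(im):
    Z=im["range_z"];v,u=np.mgrid[0:Z.shape[0],0:Z.shape[1]]
    n=cv2.undistortPoints(np.stack([u,v],-1).reshape(-1,1,2).astype(float),np.array(im["intrinsics"]),np.array(im["dist"]))[:,0]
    P=np.c_[n,np.ones(len(n))]*Z.reshape(-1,1)
    return ((P-np.array(im["t"]).ravel())@np.array(im["R"])).reshape(*Z.shape,3)
E
python3 - <<'E'
from h import *
for n in("top","side"):
    im=get_image(n);cv2.imwrite(f"pics/{n}0.png",im["color"]);np.save(f"{n}0.npy",im,allow_pickle=True)
    R=np.array(im["R"]);print(n,-R.T@np.array(im["t"]).ravel(),R)
s=state();print(s,grasp_offset)
E
```

```text
top [ 0.34750511 -0.00778342  1.10980368] [[ 0.03249966 -0.9994691  -0.00230154]
 [-0.97768801 -0.03131309 -0.20771531]
 [ 0.20753296  0.00900086 -0.97818662]]
side [0.29048511 0.97350884 0.71138753] [[-0.95794735 -0.28643596  0.01706822]
 [-0.17365058  0.53134281 -0.82916844]
 [ 0.22843458 -0.79726361 -0.5587382 ]]
{'clock': 0.1, 'q': array([ 1.09499091,  0.46828987, -0.01159064,  1.60354527,  0.0060267 ,
        1.07139979, -0.05630051]), 'joint_velocities': array([ 0.00066859, -0.00155226,  0.00043087, -0.00284437, -0.00116492,
        0.0005103 , -0.00053813]), 'effort': array([ 6.63866813e-04, -5.21649349e+01, -1.25856537e-02, -2.44367498e+01,
       -5.67745941e-02,  1.40824626e-02,  6.04693673e-05]), 'ee_pos': array([ 0.27229216, -0.58956225,  0.17592948]), 'eef_rot': array([-3.06684194e+00, -6.74129462e-01,  7.62253756e-04]), 'wrist_force': array([ 0.39356414,  0.3460583 , -0.25124896]), 'torque': array([ 0.02044342, -0.00150415,  0.01938448]), 'gripper_force': 0.0, 'gripper_width': 0.09223829784473797} -0.0187
```

View pics/top0.png

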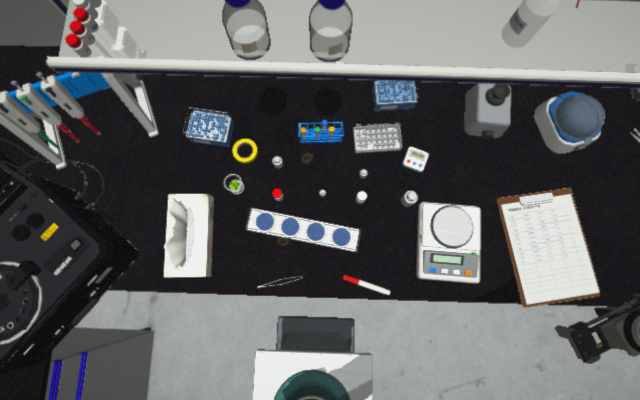

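View pics/side0.png

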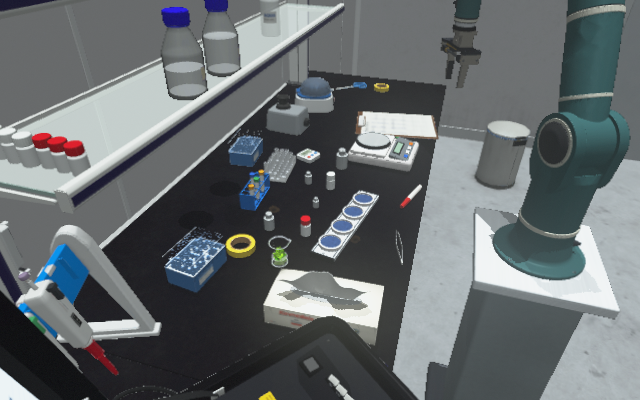

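The balance stands to the right of the row at (449,240), so 50 g goes in seat d (the right-hand one) and 500 g in seat a. The weights appear to be among the small objects at rows 160–200. I'll enlarge that area next.

```bash
python3 - <<'E'
from h import *
im=np.load("top0.npy",allow_pickle=True).item()
c=im["color"][140:260,215:435];cv2.imwrite("pics/top0c.png",cv2.resize(c,None,fx=3.6,fy=3.6,interpolation=cv2.INTER_CUBIC))
im2=np.load("side0.npy",allow_pickle=True).item()
c=im2["color"][140:270,230:400];cv2.imwrite("pics/side0c.png",cv2.resize(c,None,fx=4.5,fy=4.5,interpolation=cv2.INTER_CUBIC))
P=cloud(im)
for u,v in [(277,161),(277,193),(322,193),(363,173),(362,196),(410,197),(234,183),(263,221),(289,226),(315,231),(341,236)]:
    w=P[v-9:v+10,u-9:u+10].reshape(-1,3);print((u,v),P[v,u].round(3),"zmax",w[:,2].max().round(3))
E
```

```text
(277, 161) [0.674 0.121 0.047] zmax 1.11
(277, 193) [0.578 0.115 0.054] zmax 1.11
(322, 193) [ 0.588 -0.011  0.029] zmax 1.11
(363, 173) [ 0.649 -0.127  0.038] zmax 1.11
(362, 196) [ 0.578 -0.124  0.052] zmax 1.11
(410, 197) [ 0.576 -0.255  0.066] zmax 1.11
(234, 183) [0.609 0.245 0.028] zmax 0.066
(263, 221) [0.503 0.155 0.019] zmax 1.11
(289, 226) [0.491 0.08  0.018] zmax 1.11
(315, 231) [0.479 0.005 0.016] zmax 0.024
(341, 236) [ 0.467 -0.069  0.018] zmax 1.11
```

View pics/top0c.png

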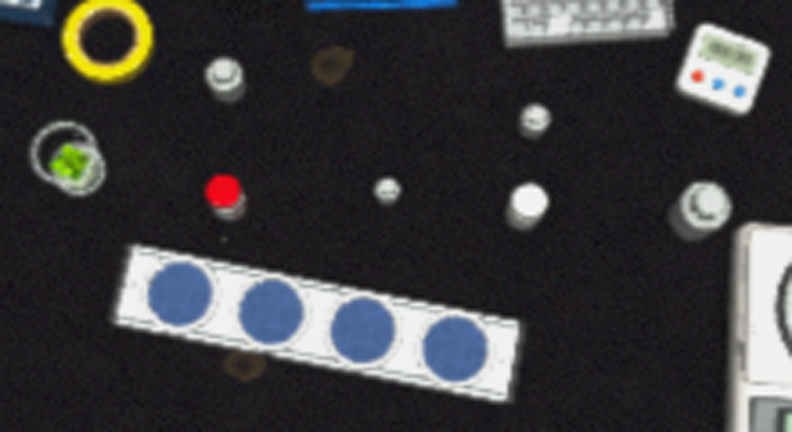

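View pics/side0c.png

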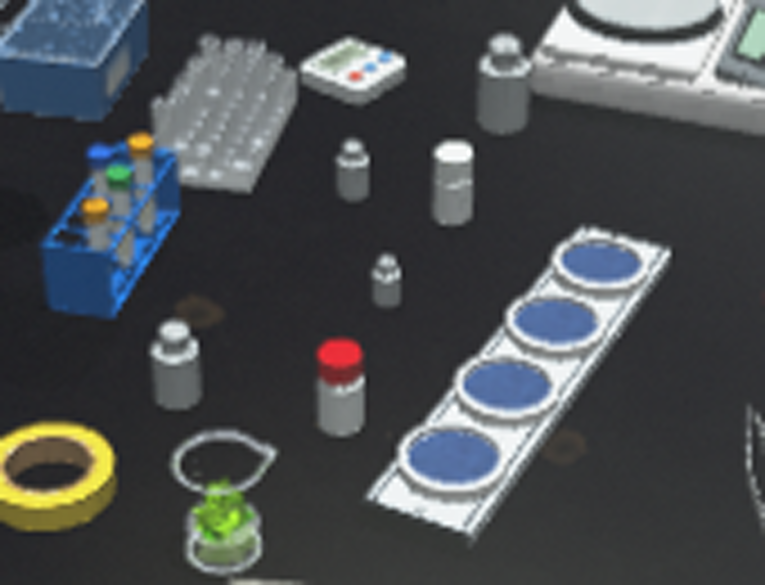

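The top crop, scaled by 3.6 from (215,140), shows 50 g at (388,188), 100 g at (536,118), 200 g at (225,75) and 500 g at (706,205). The red and white caps are the vials, and the beaker is at (68,158). I'll measure the weight axes and the seat centres with both cameras.

```bash
cat >> h.py <<'E'
def rowmap(side=False):
    pass
def measure():
    T=np.load("top0.npy",allow_pickle=True).item();S=np.load("side0.npy",allow_pickle=True).item()
    f=lambda x,y:(x/3.6+215-.36,y/3.6+140-.36);g=lambda x,y:(x/4.5+230-.39,y/4.5+140-.39)
    # knob centre px in the crops, height of knob centre
    for n,a,b,z in [("50",(388,185),(387,263),.026),("100",(537,114),(352,148),.033),("200",(225,71),(174,332),.042),("500",(709,198),(506,46),.055)]:
        print(n,px2w(T,*f(*a),z).round(4),px2w(S,*g(*b),z).round(4))
    for im in (T,S):
        h=cv2.cvtColor(im["color"],cv2.COLOR_BGR2HSV);m=cv2.inRange(h,(105,80,80),(125,255,255))
        k,l,st,c=cv2.connectedComponentsWithStats(m)
        for i in range(1,k):
            w=px2w(im,*c[i],.017)
            if st[i,4]>60 and .4<w[0]<.56 and abs(w[1])<.25: print("seat",st[i,4],w.round(4))
    for im in (T,S):
        P=cloud(im)
        for n,x,y,z in [("50",.588,-.011,.022),("100",.648,-.125,.028),("200",.672,.12,.036),("500",.576,-.255,.048)]:
            q=P[(abs(P[...,0]-x)<.03)&(abs(P[...,1]-y)<.03)&(P[...,2]>z+.003)&(P[...,2]<.08)]
            print(n,len(q),q.mean(0).round(4),q[:,2].max().round(4))
E
python3 -c "
from h import *
measure()"
```

```text
50 [ 0.5942 -0.0122  0.026 ] [ 0.5938 -0.0144  0.026 ]
100 [ 0.6551 -0.1303  0.033 ] [ 0.6566 -0.1339  0.033 ]
200 [0.6804 0.1217 0.042 ] [0.6838 0.1177 0.042 ]
500 [ 0.5853 -0.2622  0.055 ] [ 0.584  -0.2743  0.055 ]
seat 221 [0.5026 0.1508 0.017 ]
seat 225 [0.4904 0.0777 0.017 ]
seat 227 [0.478  0.0048 0.017 ]
seat 234 [ 0.4657 -0.0687  0.017 ]
seat 98 [ 0.4667 -0.0707  0.017 ]
seat 119 [0.479  0.0023 0.017 ]
seat 141 [0.4914 0.0756 0.017 ]
seat 167 [0.5039 0.1491 0.017 ]
50 12 [ 0.592  -0.0124  0.0299] 0.0316
100 20 [ 0.6539 -0.1303  0.0383] 0.0429
200 33 [0.6796 0.1221 0.0481] 0.0524
500 72 [ 0.5796 -0.26    0.0632] 0.0705
50 11 [ 0.5925 -0.0087  0.0288] 0.0312
100 13 [ 0.6532 -0.1253  0.0371] 0.0416
200 30 [0.6789 0.1277 0.0481] 0.0535
500 38 [ 0.5795 -0.2545  0.0616] 0.0687
```

Request:
drive_tool(series=[[0,0,-0.97,0.532,-0.39,0.03,-0.3],[0,0,-0.97,0.532,-0.39,0.03,-0.3],[0,0,-0.97,0.532,-0.39,0.03,-0.3],[0,0,-0.97,0.532,-0.39,0.03,-0.3],[0,0,-0.97,0.532,-0.39,0.03,-0.3],[0,0,-0.97,0.532,-0.39,0.03,-0.3],[0,0,-0.97,0.532,-0.39,0.03,-0.3],[0,0,-0.97,0.532,-0.39,0.03,-0.3],[0,0,-0.97,0.532,-0.39,0.03,-0.3],[0,0,-0.97,0.532,-0.39,0.03,-0.3],[0,0,-0.97,0.532,-0.39,0.03,-0.3],[0,0,-0.97,0.532,-0.39,0.03,-0.3]], grip_force=20)

```text
clock: 1.3
ee_pos: [0.5632, -0.064, 0.1492]
eef_rot: [-2.4, -2.027, 0.001]
wrist_force: [1.2, -0.5, 0.0]
gripper_width: 0.0598
gripper_force: 0.0
```

Request:
drive_tool(series=[[0,0,0,0.05,0.02,0.08,-0.3],[0,0,0,0.05,0.02,0.08,-0.3],[0,0,0,0.05,0.02,0.08,-0.3],[0,0,0,0.05,0.02,0.08,-0.3],[0,0,0,0.05,0.02,0.08,-0.3]])

```text
clock: 1.8
ee_pos: [0.5915, -0.0212, 0.0707]
eef_rot: [2.4, 2.024, 0.001]
wrist_force: [0.2, -0.7, 0.2]
gripper_width: 0.0598
gripper_force: 0.0
```

```bash
cat >> h.py <<'E'
from scipy.spatial.transform import Rotation as Ro
PT={"50":(.593,-.013),"100":(.655,-.131),"200":(.681,.121),"500":(.583,-.263),"d":(.466,-.0697),"c":(.4785,.0035),"b":(.491,.0767),"a":(.503,.150)}
def d(n,z):
    s=state();R=Ro.from_rotvec(s["eef_rot"]);print(n,z,R.inv().apply(np.r_[PT[n],z]-s["ee_pos"]).round(4))
E
python3 - <<'E'
from h import *
d("50",.009);s=state();print(s["ee_pos"],s["eef_rot"])
im=get_image("side");cv2.imwrite("pics/s1.png",cv2.resize(im["color"][120:270,230:430],None,fx=4,fy=4,interpolation=cv2.INTER_CUBIC))
E
```

```text
50 0.009 [ 0.0084 -0.      0.0617]
[ 0.59151416 -0.02120081  0.07073997] [2.40036255e+00 2.02399489e+00 1.04745419e-03]
```

View pics/s1.png

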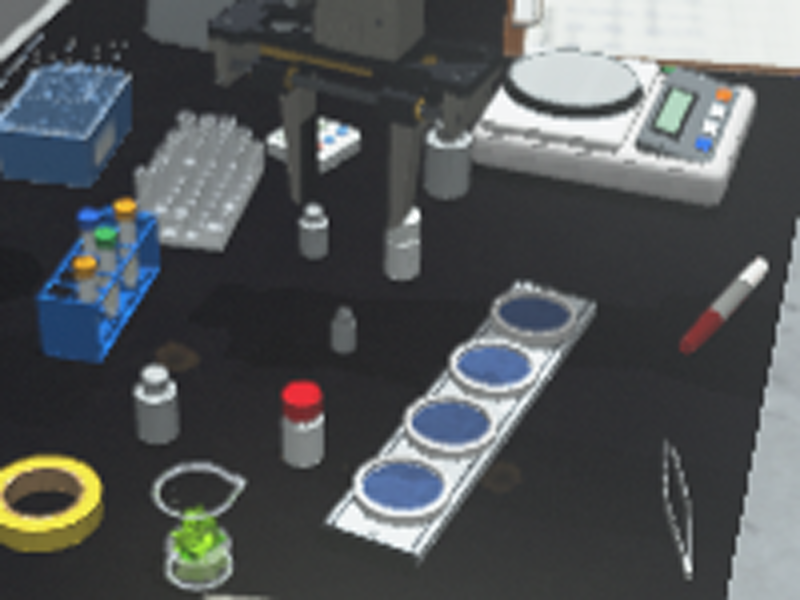

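The open fingertips at (300,200) and (400,225) straddle the 50 g weight at (343,330), with the vials and beaker clear. I'm going down to grip.

Request:
drive_tool(series=[[0,0,0,0.008,0,0.03,-0.3],[0,0,0,0.008,0,0.05,-0.3],[0,0,0,0.008,0,0.061,-0.3],[0,0,0,0.008,0,0.061,-0.3],[0,0,0,0.008,0,0.061,0.4],[0,0,0,0.008,0,0.061,0.8],[0,0,0,0.008,0,0.061,1],[0,0,0,0.008,0,0.061,1],[0,0,0,0.008,0,0.061,1],[0,0,0,0.008,0,0.061,1]])

```text
clock: 2.85
ee_pos: [0.5923, -0.0118, 0.0086]
eef_rot: [2.4, 2.027, 0.0]
wrist_force: [0.2, 0.3, 1.0]
gripper_width: 0.0137
gripper_force: 0.0
```

```bash
python3 -c "
from h import *
d('d',.026);print(state()['ee_pos'])"
```

```text
d 0.026 [-0.0782 -0.1149 -0.0174]
[ 0.59231239 -0.01184471  0.0086184 ]
```

```bash
python3 -c "
from h import *
print(state()['gripper_width'],state()['gripper_force'])
im=get_image('side');a=cv2.resize(im['color'][150:240,270:360],None,fx=6,fy=6,interpolation=cv2.INTER_CUBIC);cv2.imwrite('pics/s2.png',a)
print(state()['gripper_width'],state()['gripper_force'])"
```

```text
0.013725795387082749 0.0
0.009708719914004032 0.0
```

View pics/s2.png

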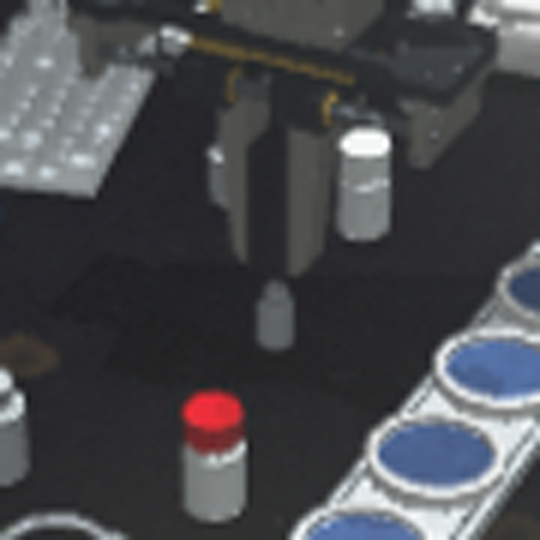

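```bash
python3 -c "
from h import *
for n in('side','top'):
    im=get_image(n);P=cloud(im)
    if n=='side':
        print('tip@z.009',px2w(im,315,195,.009),'foot',px2w(im,315.8,207,0),'knob',px2w(im,315.8,198.5,.026))
        for v in range(176,212,2): print(v,P[v,311].round(3),P[v,316].round(3),P[v,321].round(3))
    else: cv2.imwrite('pics/t2.png',cv2.resize(im['color'][140:260,260:420],None,fx=4.5,fy=4.5))
print(state()['ee_pos'],state()['gripper_width'])"
```

```text
tip@z.009 [ 0.60791312 -0.0539743   0.009     ] foot [ 0.59081751 -0.00751323  0.        ] knob [ 0.5925691  -0.01236245  0.026     ]
176 [ 0.603 -0.001  0.105] [ 0.589 -0.002  0.107] [0.574 0.001 0.112]
178 [ 0.604 -0.001  0.098] [0.588 0.001 0.103] [0.574 0.003 0.107]
180 [ 0.604 -0.002  0.092] [ 0.589 -0.001  0.095] [0.574 0.001 0.099]
182 [ 0.605 -0.005  0.083] [ 0.589 -0.002  0.088] [0.574 0.001 0.093]
184 [ 0.604 -0.003  0.078] [ 0.589 -0.001  0.082] [ 0.574 -0.001  0.085]
186 [ 0.605 -0.007  0.069] [ 0.589 -0.003  0.074] [0.574 0.001 0.08 ]
188 [ 0.604 -0.004  0.064] [0.588 0.    0.07 ] [0.574 0.    0.073]
190 [ 0.604 -0.004  0.057] [ 0.589 -0.002  0.062] [ 0.575 -0.005  0.063]
192 [ 0.605 -0.005  0.05 ] [ 0.588 -0.     0.056] [ 0.575 -0.006  0.056]
194 [ 0.624 -0.065  0.003] [0.588 0.    0.05 ] [ 0.596 -0.078 -0.   ]
196 [ 0.622 -0.06  -0.001] [ 0.608 -0.064 -0.001] [ 0.594 -0.068 -0.001]
198 [ 0.619 -0.05  -0.001] [ 0.591 -0.008  0.031] [ 0.59  -0.056  0.001]
200 [ 0.615 -0.039 -0.001] [ 0.59  -0.005  0.026] [ 0.588 -0.049 -0.002]
202 [ 0.613 -0.032 -0.003] [ 0.589 -0.002  0.021] [ 0.585 -0.039 -0.001]
204 [ 0.608 -0.017  0.   ] [0.588 0.001 0.017] [ 0.582 -0.029 -0.002]
206 [ 0.606 -0.01  -0.001] [ 0.589 -0.002  0.007] [ 0.579 -0.02  -0.002]
208 [0.602 0.004 0.002] [0.588 0.    0.002] [ 0.576 -0.009 -0.001]
210 [0.599 0.013 0.001] [ 0.586  0.006 -0.001] [ 0.572  0.001 -0.001]
[ 0.59221113 -0.01183692  0.00846897] 0.0014771628055811553
```

View pics/t2.png

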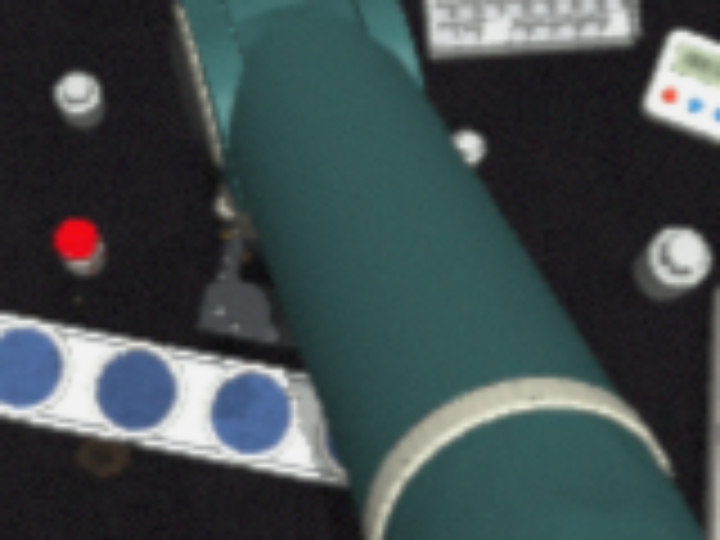

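The picture puts the shut fingertips at side (315,195), right above the untouched 50 g weight. By depth they are at z≈0.05, though the reported TCP z is 0.009. I'll check that offset across the gripper before going on.

```bash
python3 -c "
from h import *
im=get_image('side');P=cloud(im)
for v in range(150,196,3): print(v,*[P[v,u].round(3) for u in (298,304,308,312,316,320,324)])
T=np.load('side0.npy',allow_pickle=True).item();P=cloud(T)
q=P[(abs(P[...,0]-.272)<.12)&(abs(P[...,1]+.59)<.1)&(P[...,2]>.03)]
print('start: lowest gripper pts',np.sort(q[:,2])[:20].round(3),'TCP .177')
s=state();print(s['q'],s['ee_pos'],s['wrist_force'])"
```

```text
150 [ 0.757 -0.326  0.001] [ 0.633 -0.031  0.165] [0.609 0.009 0.188] [0.596 0.014 0.193] [0.586 0.011 0.193] [0.576 0.009 0.194] [0.563 0.015 0.199]
153 [0.639 0.002 0.171] [0.621 0.007 0.177] [0.609 0.007 0.179] [0.598 0.009 0.182] [0.585 0.014 0.186] [0.575 0.01  0.186] [0.564 0.013 0.189]
156 [ 0.734 -0.261  0.014] [0.62  0.008 0.169] [0.61  0.004 0.168] [0.597 0.011 0.174] [0.586 0.011 0.176] [0.575 0.012 0.178] [0.563 0.015 0.182]
159 [ 0.736 -0.266 -0.001] [0.621 0.005 0.158] [0.61  0.005 0.16 ] [0.6   0.003 0.16 ] [0.586 0.011 0.167] [0.574 0.013 0.17 ] [0.563 0.015 0.173]
162 [0.638 0.008 0.147] [0.618 0.015 0.154] [0.606 0.017 0.158] [0.6   0.001 0.15 ] [0.586 0.011 0.158] [0.576 0.006 0.157] [0.564 0.01  0.161]
165 [ 0.721 -0.223  0.001] [0.618 0.016 0.146] [0.606 0.018 0.149] [0.597 0.011 0.147] [0.582 0.024 0.157] [0.571 0.023 0.158] [0.564 0.01  0.152]
168 [ 0.716 -0.21  -0.003] [ 0.696 -0.214 -0.001] [0.606 0.018 0.14 ] [0.6   0.001 0.132] [0.582 0.023 0.147] [0.571 0.023 0.149] [0.56  0.024 0.151]
171 [ 0.71  -0.193 -0.004] [ 0.69  -0.194 -0.   ] [ 0.677 -0.198 -0.   
[... 1012 characters left out ...]
064] [ 0.579 -0.007  0.064] [ 0.597 -0.111 -0.002]
192 [ 0.666 -0.066  0.001] [ 0.649 -0.075 -0.002] [ 0.638 -0.079 -0.002] [ 0.601 -0.002  0.052] [ 0.589 -0.002  0.055] [ 0.579 -0.007  0.054] [ 0.592 -0.094 -0.001]
195 [ 0.66  -0.051  0.   ] [ 0.643 -0.056  0.   ] [ 0.633 -0.064 -0.002] [ 0.621 -0.067 -0.002] [ 0.609 -0.068 -0.   ] [ 0.598 -0.073 -0.001] [ 0.587 -0.078 -0.002]
start: lowest gripper pts [0.213 0.213 0.214 0.214 0.214 0.215 0.215 0.215 0.216 0.216 0.216 0.217
 0.217 0.217 0.217 0.217 0.218 0.218 0.218 0.218] TCP .177
[ 0.23967574  0.62611008 -0.36418718  1.83880681  0.31690187  0.7339924
 -0.46676979] [ 0.59219753 -0.01178383  0.00844734] [ 0.58188621  1.22430724 -0.69747678]
```

The whole gripper sits about 38 mm higher than reported: tips at 0.047 against 0.009, body bottom at 0.137, and the start image agrees (0.214 against 0.177). The horizontal position agrees. I'll open, go down another 36 mm and grip.

Request:
drive_tool(series=[[0,0,0,0,0,0,-0.3],[0,0,0,0,0,0,-0.3],[0,0,0,0,0,0,-0.3],[0,0,0,0,0,0,-0.3],[0,0,0,0,0,0,-0.3],[0,0,0,0,0,0,-0.3],[0,0,0,0,0,0.012,-0.3],[0,0,0,0,0,0.024,-0.3],[0,0,0,0,0,0.032,-0.3],[0,0,0,0,0,0.036,-0.3],[0,0,0,0,0,0.036,-0.3]])

```text
clock: 4.15
ee_pos: [0.5915, -0.0117, -0.0286]
eef_rot: [-2.399, -2.027, 0.002]
wrist_force: [0.9, 0.5, 0.6]
gripper_width: 0.0596
gripper_force: 0.0
```

Request:
drive_tool(series=[[0,0,0,0,0,0,0.3],[0,0,0,0,0,0,0.5],[0,0,0,0,0,0,0.7],[0,0,0,0,0,0,1],[0,0,0,0,0,0,1],[0,0,0,0,0,0,1],[0,0,0,0,0,0,1],[0,0,0,0,0,0,1]])

```text
clock: 4.95
ee_pos: [0.5923, -0.0119, -0.0274]
eef_rot: [2.4, 2.027, 0.0]
wrist_force: [-1.2, 0.5, 2.1]
gripper_width: 0.0168
gripper_force: 20.0
```

```bash
python3 -c "
from h import *
d('d',-.0105);print(state()['ee_pos'])
im=get_image('side');P=cloud(im);cv2.imwrite('pics/s3.png',cv2.resize(im['color'][150:240,270:360],None,fx=6,fy=6,interpolation=cv2.INTER_CUBIC))"
```

```text
d -0.0105 [-0.0781 -0.1149 -0.0169]
[ 0.59232364 -0.01190676 -0.0273553 ]
```

View pics/s3.png

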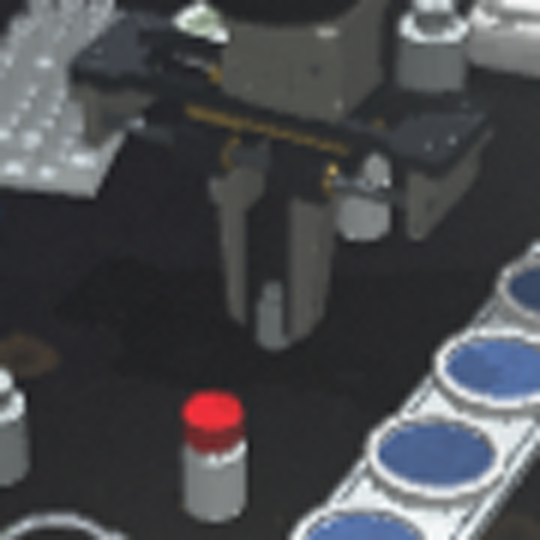

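Side (270,315) shows the 50 g weight held between the fingers, with a pad force of 20 N. I'll lift it and carry it to seat d.

Request:
drive_tool(series=[[0,0,0,0,0,-0.03,1],[0,0,0,0,0,-0.07,1],[0,0,0,-0.02,-0.03,-0.08,1],[0,0,0,-0.04,-0.06,-0.08,1],[0,0,0,-0.06,-0.09,-0.08,1],[0,0,0,-0.078,-0.115,-0.08,1],[0,0,0,-0.078,-0.115,-0.06,1],[0,0,0,-0.078,-0.115,-0.04,1],[0,0,0,-0.078,-0.115,-0.028,1],[0,0,0,-0.078,-0.115,-0.028,1]])

```text
clock: 6.0
ee_pos: [0.4645, -0.0692, -0.0009]
eef_rot: [-2.398, -2.026, 0.003]
wrist_force: [0.3, 0.1, -0.8]
gripper_width: 0.017
gripper_force: 20.0
```

```bash
python3 -c "
from h import *
d('d',-.0105);print(state()['ee_pos'],state()['gripper_force'])"
```

```text
d -0.0105 [-0.0003  0.0016  0.0096]
[ 0.46452248 -0.06915434 -0.00085511] 19.999962891452014
```

Request:
drive_tool(series=[[0,0,0,0,0,0.005,1],[0,0,0,0,0,0.009,1],[0,0,0,0,0,0.011,1],[0,0,0,0,0,0.011,1],[0,0,0,0,0,0.011,1],[0,0,0,0,0,0.011,1]])

```text
clock: 6.6
ee_pos: [0.466, -0.0696, -0.0103]
eef_rot: [2.4, 2.027, 0.0]
wrist_force: [0.2, 1.1, -0.4]
gripper_width: 0.0167
gripper_force: 20.0
```

Request:
drive_tool(series=[[0,0,0,0,0,0,0.55],[0,0,0,0,0,0,0.4],[0,0,0,0,0,0,0.2],[0,0,0,0,0,0,0],[0,0,0,0,0,0,0],[0,0,0,0,0,0,0],[0,0,0,0,0,-0.03,0],[0,0,0,0,0,-0.07,0],[0,0,0,0,0,-0.11,0],[0,0,0,0,0,-0.11,0],[0,0,0,0,0,-0.11,0]])

```text
clock: 7.7
ee_pos: [0.4663, -0.0699, 0.1002]
eef_rot: [2.399, 2.025, 0.001]
wrist_force: [-0.2, -0.0, -1.1]
gripper_width: 0.0463
gripper_force: 0.0
```

```bash
cat >> h.py <<'E'
def chk(n,seat,zt):
    im=get_image("side");P=cloud(im);x,y=PT[seat]
    q=P[(abs(P[...,0]-x)<.027)&(abs(P[...,1]-y)<.027)&(P[...,2]>.025)&(P[...,2]<zt+.01)]
    print("placed",n,q.mean(0).round(3),q.max(0).round(3),"seat",x,y);return im
E
python3 -c "
from h import *
chk('50','d',.048)
d('100',-.026);print(state()['ee_pos'])"
```

```text
placed 50 [ 0.465 -0.064  0.037] [ 0.473 -0.057  0.05 ] seat 0.466 -0.0697
100 -0.026 [-0.0286  0.1973  0.1251]
[ 0.4653265  -0.06972479  0.09917587]
```

Request:
drive_tool(series=[[0,0,0,-0.006,0.045,0,-0.3],[0,0,0,-0.013,0.09,0,-0.3],[0,0,0,-0.02,0.14,0.01,-0.3],[0,0,0,-0.0285,0.185,0.03,-0.3],[0,0,0,-0.0285,0.197,0.05,-0.3],[0,0,0,-0.0285,0.197,0.07,-0.3],[0,0,0,-0.0285,0.197,0.07,-0.3],[0,0,0,-0.0285,0.197,0.07,-0.3]])

```text
clock: 8.55
ee_pos: [0.6539, -0.13, 0.0278]
eef_rot: [-2.397, -2.026, 0.003]
wrist_force: [-0.7, 1.3, 0.4]
gripper_width: 0.0596
gripper_force: 0.0
```

```bash
python3 -c "
from h import *
d('100',-.0265)"
```

```text
100 -0.0265 [-0.0008  0.0014  0.0543]
```

Request:
drive_tool(series=[[0,0,0,0,0,0.02,-0.3],[0,0,0,0,0,0.04,-0.3],[0,0,0,0,0,0.055,-0.3],[0,0,0,0,0,0.055,-0.3],[0,0,0,0,0,0.055,0.2],[0,0,0,0,0,0.055,0.4],[0,0,0,0,0,0.055,0.7],[0,0,0,0,0,0.055,1],[0,0,0,0,0,0.055,1],[0,0,0,0,0,0.055,1],[0,0,0,0,0,0.055,1],[0,0,0,0,0,0.055,1]])

```text
clock: 9.75
ee_pos: [0.6554, -0.1306, -0.0251]
eef_rot: [2.4, 2.027, -0.0]
wrist_force: [-1.7, -0.5, 5.5]
gripper_width: 0.0208
gripper_force: 20.0
```

```bash
python3 -c "
from h import *
s=state();print(s['ee_pos']);d('c',s['ee_pos'][2]+.017)"
```

```text
[ 0.65535314 -0.13062375 -0.0250802 ]
c -0.008080204313068023 [ 0.1026 -0.1968 -0.017 ]
```

Request:
drive_tool(series=[[0,0,0,0,0,-0.03,1],[0,0,0,0,0,-0.07,1],[0,0,0,0.01,-0.02,-0.09,1],[0,0,0,0.03,-0.06,-0.09,1],[0,0,0,0.05,-0.1,-0.09,1],[0,0,0,0.075,-0.14,-0.09,1],[0,0,0,0.095,-0.18,-0.09,1],[0,0,0,0.1025,-0.197,-0.08,1],[0,0,0,0.1025,-0.197,-0.05,1],[0,0,0,0.1025,-0.197,-0.03,1],[0,0,0,0.1025,-0.197,-0.027,1],[0,0,0,0.1025,-0.197,-0.027,1]])

```text
clock: 10.95
ee_pos: [0.4779, 0.0036, 0.0012]
eef_rot: [-2.399, -2.027, 0.001]
wrist_force: [0.2, 0.4, -0.3]
gripper_width: 0.021
gripper_force: 20.0
```

```bash
python3 -c "
from h import *
s=state();print(s['ee_pos'],s['gripper_force']);d('c',-.008)"
```

```text
[0.47788197 0.00364771 0.0011519 ] 19.999812939204276
c -0.008 [-0.      0.0006  0.0092]
```

Request:
drive_tool(series=[[0,0,0,0,0,0.005,1],[0,0,0,0,0,0.008,1],[0,0,0,0,0,0.009,1],[0,0,0,0,0,0.009,1],[0,0,0,0,0,0.009,1]])

```text
clock: 11.45
ee_pos: [0.4784, 0.0034, -0.0073]
eef_rot: [2.4, 2.027, 0.0]
wrist_force: [0.2, 0.1, -0.7]
gripper_width: 0.0208
gripper_force: 20.0
```

Request:
drive_tool(series=[[0,0,0,0,0,0,0.5],[0,0,0,0,0,0,0.35],[0,0,0,0,0,0,0.2],[0,0,0,0,0,0,0],[0,0,0,0,0,0,0],[0,0,0,0,0,0,0],[0,0,0,0,0,-0.03,0],[0,0,0,0,0,-0.07,0],[0,0,0,0,0,-0.11,0],[0,0,0,0,0,-0.11,0],[0,0,0,0,0,-0.11,0]])

```text
clock: 12.55
ee_pos: [0.4787, 0.0031, 0.1032]
eef_rot: [2.399, 2.025, 0.002]
wrist_force: [-0.8, 0.7, -0.3]
gripper_width: 0.0454
gripper_force: 0.0
```

```bash
python3 -c "
from h import *
chk('100','c',.056)
d('200',.03);print(state()['ee_pos'])"
```

```text
placed 100 [0.478 0.011 0.04 ] [0.488 0.019 0.056] seat 0.4785 0.0035
200 0.03 [0.1503 0.1807 0.072 ]
[0.47770863 0.0031416  0.10211937]
```

Request:
drive_tool(series=[[0,0,0,0.03,0.036,0,-0.3],[0,0,0,0.06,0.072,0,-0.3],[0,0,0,0.09,0.108,0,-0.3],[0,0,0,0.12,0.144,0,-0.3],[0,0,0,0.15,0.18,0.02,-0.3],[0,0,0,0.15,0.18,0.05,-0.3],[0,0,0,0.15,0.18,0.065,-0.3],[0,0,0,0.15,0.18,0.065,-0.3],[0,0,0,0.15,0.18,0.065,-0.3]])

```text
clock: 13.5
ee_pos: [0.68, 0.1205, 0.0371]
eef_rot: [-2.4, -2.026, 0.002]
wrist_force: [-0.6, 0.0, 1.7]
gripper_width: 0.0596
gripper_force: 0.0
```

```bash
python3 -c "
from h import *
d('200',-.0235)"
```

```text
200 -0.0235 [0.0007 0.001  0.0606]
```

Request:
drive_tool(series=[[0,0,0,0,0,0.02,-0.3],[0,0,0,0,0,0.04,-0.3],[0,0,0,0,0,0.06,-0.3],[0,0,0,0,0,0.06,-0.3],[0,0,0,0,0,0.06,0.1],[0,0,0,0,0,0.06,0.3],[0,0,0,0,0,0.06,0.6],[0,0,0,0,0,0.06,1],[0,0,0,0,0,0.06,1],[0,0,0,0,0,0.06,1],[0,0,0,0,0,0.06,1]], grip_force=25)

```text
clock: 14.6
ee_pos: [0.681, 0.1214, -0.0217]
eef_rot: [2.4, 2.027, 0.001]
wrist_force: [-0.7, -1.0, 5.2]
gripper_width: 0.0272
gripper_force: 25.0
```

```bash
python3 -c "
from h import *
s=state();print(s['ee_pos']);d('b',s['ee_pos'][2]+.017)"
```

```text
[ 0.68096749  0.12142131 -0.02173352]
b -0.004733517720205041 [-0.0759 -0.1798 -0.0171]
```

Request:
drive_tool(series=[[0,0,0,0,0,-0.03,1],[0,0,0,0,0,-0.07,1],[0,0,0,0,0,-0.1,1],[0,0,0,-0.02,-0.045,-0.1,1],[0,0,0,-0.038,-0.09,-0.1,1],[0,0,0,-0.057,-0.135,-0.1,1],[0,0,0,-0.072,-0.17,-0.1,1],[0,0,0,-0.076,-0.18,-0.09,1],[0,0,0,-0.076,-0.18,-0.06,1],[0,0,0,-0.076,-0.18,-0.035,1],[0,0,0,-0.076,-0.18,-0.027,1],[0,0,0,-0.076,-0.18,-0.027,1]])

```text
clock: 15.8
ee_pos: [0.4896, 0.0764, 0.0035]
eef_rot: [-2.399, -2.026, 0.003]
wrist_force: [-0.2, 0.4, -1.9]
gripper_width: 0.0269
gripper_force: 25.0
```

```bash
python3 -c "
from h import *
s=state();print(s['ee_pos'],s['gripper_force']);d('b',-.0045)"
```

```text
[0.48955302 0.07637229 0.00345287] 24.999670127872378
b -0.0045 [0.0006 0.0014 0.0079]
```

Request:
drive_tool(series=[[0,0,0,0,0,0.005,1],[0,0,0,0,0,0.008,1],[0,0,0,0,0,0.009,1],[0,0,0,0,0,0.009,1],[0,0,0,0,0,0.009,1]])

```text
clock: 16.3
ee_pos: [0.4909, 0.0764, -0.0042]
eef_rot: [2.4, 2.027, 0.001]
wrist_force: [-0.5, 0.2, -2.6]
gripper_width: 0.027
gripper_force: 25.0
```

Request:
drive_tool(series=[[0,0,0,0,0,0,0.35],[0,0,0,0,0,0,0.25],[0,0,0,0,0,0,0.1],[0,0,0,0,0,0,0],[0,0,0,0,0,0,0],[0,0,0,0,0,0,0],[0,0,0,0,0,-0.03,0],[0,0,0,0,0,-0.07,0],[0,0,0,0,0,-0.11,0],[0,0,0,0,0,-0.11,0],[0,0,0,0,0,-0.11,0]])

```text
clock: 17.4
ee_pos: [0.4911, 0.0762, 0.1062]
eef_rot: [2.399, 2.026, 0.002]
wrist_force: [0.9, -0.6, -0.5]
gripper_width: 0.0461
gripper_force: 0.0
```

```bash
python3 -c "
from h import *
chk('200','b',.067)
d('500',.05);print(state()['ee_pos'])"
```

```text
placed 200 [0.49  0.087 0.046] [0.505 0.096 0.067] seat 0.491 0.0767
500 0.05 [-0.3187  0.1483  0.0553]
[0.49016024 0.07603441 0.10513085]
```

Request:
drive_tool(series=[[0,0,0,-0.04,0.019,0,-0.4],[0,0,0,-0.08,0.037,0,-0.5],[0,0,0,-0.12,0.056,0,-0.5],[0,0,0,-0.16,0.074,0,-0.5],[0,0,0,-0.2,0.093,0,-0.5],[0,0,0,-0.24,0.112,0,-0.5],[0,0,0,-0.28,0.13,0,-0.5],[0,0,0,-0.318,0.148,0.02,-0.5],[0,0,0,-0.318,0.148,0.045,-0.5],[0,0,0,-0.318,0.148,0.045,-0.5],[0,0,0,-0.318,0.148,0.045,-0.5]])

```text
clock: 18.55
ee_pos: [0.5823, -0.2601, 0.0589]
eef_rot: [-2.396, -2.026, 0.001]
wrist_force: [1.0, -0.0, -0.3]
gripper_width: 0.0689
gripper_force: 0.0
```

```bash
python3 -c "
from h import *
d('500',-.0165)
im=get_image('side');cv2.imwrite('pics/s4.png',cv2.resize(im['color'][100:250,270:420],None,fx=4,fy=4,interpolation=cv2.INTER_CUBIC))"
```

```text
500 -0.0165 [-0.0029  0.0015  0.0754]
```

View pics/s4.png

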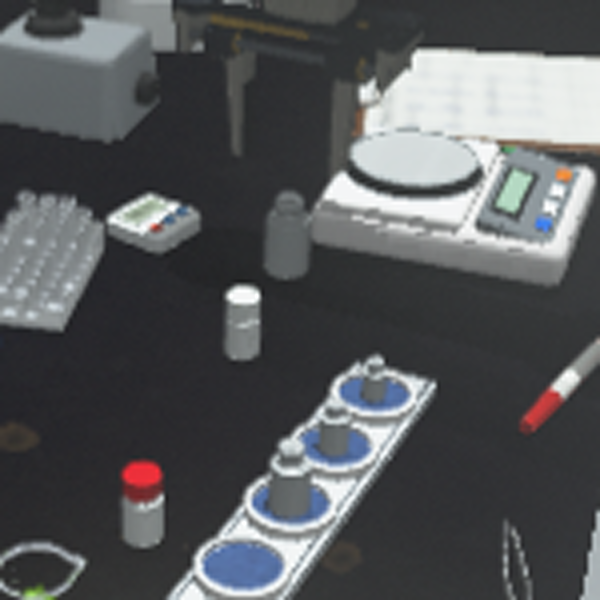

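Side view: 50, 100 and 200 g stand upright in their seats at (375,375), (335,430) and (290,480). The fingers straddle the 500 g weight at (288,240), but the robot-side finger will pass close to the balance, so I'll check that gap.

```bash
python3 -c "
from h import *
for n in ('top0','side0'):
    im=np.load(n+'.npy',allow_pickle=True).item();P=cloud(im)
    for x in (.50,.51,.52,.53,.54,.55,.56,.57):
        q=P[(abs(P[...,0]-x)<.006)&(P[...,1]<-.2)&(P[...,1]>-.4)&(P[...,2]>.02)&(P[...,2]<.08)]
        q=np.sort(q[:,1])[::-1];print(n,x,q[:4].round(3))
"
```

```text
top0 0.5 [-0.286 -0.286 -0.286 -0.286]
top0 0.51 [-0.286 -0.287 -0.287 -0.287]
top0 0.52 [-0.287 -0.287 -0.287 -0.288]
top0 0.53 [-0.287 -0.287 -0.287 -0.288]
top0 0.54 [-0.288 -0.288 -0.288 -0.289]
top0 0.55 [-0.289 -0.289 -0.289 -0.289]
top0 0.56 [-0.251 -0.253 -0.254 -0.255]
top0 0.57 [-0.244 -0.244 -0.245 -0.245]
side0 0.5 [-0.279 -0.28  -0.28  -0.282]
side0 0.51 [-0.278 -0.279 -0.279 -0.283]
side0 0.52 [-0.281 -0.282 -0.282 -0.283]
side0 0.53 [-0.283 -0.283 -0.284 -0.285]
side0 0.54 [-0.281 -0.282 -0.283 -0.283]
side0 0.55 [-0.283 -0.284 -0.285 -0.285]
side0 0.56 [-0.243 -0.246 -0.25  -0.25 ]
side0 0.57 [-0.241 -0.241 -0.241 -0.241]
```

The balance edge is at y=-0.285 and the finger reaches about -0.265, so it clears. I'm going down.

Request:
drive_tool(series=[[0,0,0,-0.001,0.001,0.02,-0.5],[0,0,0,-0.001,0.001,0.04,-0.5],[0,0,0,-0.001,0.001,0.06,-0.5],[0,0,0,-0.001,0.001,0.075,-0.5],[0,0,0,-0.001,0.001,0.075,-0.2],[0,0,0,-0.001,0.001,0.075,0.1],[0,0,0,-0.001,0.001,0.075,0.3],[0,0,0,-0.001,0.001,0.075,0.6],[0,0,0,-0.001,0.001,0.075,1],[0,0,0,-0.001,0.001,0.075,1],[0,0,0,-0.001,0.001,0.075,1],[0,0,0,-0.001,0.001,0.075,1]], grip_force=40)

```text
clock: 19.8
ee_pos: [0.5833, -0.2632, -0.0136]
eef_rot: [-2.4, -2.026, 0.002]
wrist_force: [-5.0, 1.1, 6.2]
gripper_width: 0.0367
gripper_force: 40.0
```

```bash
python3 -c "
from h import *
s=state();print(s['ee_pos']);d('a',s['ee_pos'][2]+.017)"
```

```text
[ 0.58326934 -0.26321235 -0.01357314]
a 0.0034268631150997236 [ 0.3939 -0.1485 -0.017 ]
```

Request:
drive_tool(series=[[0,0,0,0,0,-0.02,1],[0,0,0,0,0,-0.05,1],[0,0,0,0,0,-0.09,1],[0,0,0,0,0,-0.12,1],[0,0,0,0.03,-0.011,-0.12,1],[0,0,0,0.07,-0.026,-0.12,1],[0,0,0,0.11,-0.041,-0.12,1],[0,0,0,0.15,-0.057,-0.12,1],[0,0,0,0.19,-0.072,-0.12,1],[0,0,0,0.23,-0.087,-0.12,1],[0,0,0,0.27,-0.102,-0.12,1],[0,0,0,0.31,-0.117,-0.12,1]])

```text
clock: 21.0
ee_pos: [0.5199, 0.0637, 0.1053]
eef_rot: [2.4, 2.027, 0.001]
wrist_force: [1.1, -0.4, -4.5]
gripper_width: 0.037
gripper_force: 40.0
```

Request:
drive_tool(series=[[0,0,0,0.04,-0.015,0,1],[0,0,0,0.07,-0.026,0,1],[0,0,0,0.084,-0.0315,0,1],[0,0,0,0.084,-0.0315,0,1],[0,0,0,0.084,-0.0315,0,1],[0,0,0,0.084,-0.0315,0.03,1],[0,0,0,0.084,-0.0315,0.06,1],[0,0,0,0.084,-0.0315,0.08,1],[0,0,0,0.084,-0.0315,0.08,1],[0,0,0,0.084,-0.0315,0.08,1]])

```text
clock: 22.0
ee_pos: [0.5041, 0.1491, 0.0256]
eef_rot: [2.402, 2.025, -0.001]
wrist_force: [0.1, 0.6, -4.4]
gripper_width: 0.0368
gripper_force: 40.0
```

```bash
python3 -c "
from h import *
s=state();print(s['ee_pos'],s['gripper_force'],s['gripper_width']);d('a',.0025)"
```

```text
[0.50410935 0.14912606 0.02562676] 39.997609133133665 0.03683271530104551
a 0.0025 [ 0.0007 -0.0012  0.0231]
```

Request:
drive_tool(series=[[0,0,0,0,-0.001,0.01,1],[0,0,0,0,-0.001,0.017,1],[0,0,0,0,-0.001,0.02,1],[0,0,0,0,-0.001,0.0225,1],[0,0,0,0,-0.001,0.0225,1],[0,0,0,0,-0.001,0.0225,1]])

```text
clock: 22.6
ee_pos: [0.5028, 0.1505, 0.0034]
eef_rot: [2.4, 2.027, 0.0]
wrist_force: [-1.7, -1.7, 0.1]
gripper_width: 0.0368
gripper_force: 40.0
```

Request:
drive_tool(series=[[0,0,0,0,0,0,0.15],[0,0,0,0,0,0,0.05],[0,0,0,0,0,0,-0.05],[0,0,0,0,0,0,-0.15],[0,0,0,0,0,0,-0.15],[0,0,0,0,0,0,-0.15],[0,0,0,0,0,-0.03,-0.15],[0,0,0,0,0,-0.07,-0.15],[0,0,0,0,0,-0.11,-0.15],[0,0,0,0,0,-0.13,-0.15],[0,0,0,0,0,-0.13,-0.15]])

```text
clock: 23.7
ee_pos: [0.5049, 0.1512, 0.1362]
eef_rot: [2.398, 2.025, 0.009]
wrist_force: [0.3, 0.1, -0.0]
gripper_width: 0.0528
gripper_force: 0.0
```

Request:
drive_tool(series=[[0,0,0,-0.03,0.03,-0.03,-0.15],[0,0,0,-0.06,0.06,-0.06,-0.15],[0,0,0,-0.1,0.1,-0.1,-0.15],[0,0,0,-0.14,0.1,-0.1,-0.15],[0,0,0,-0.18,0.1,-0.1,-0.15],[0,0,0,-0.22,0.1,-0.1,-0.15],[0,0,0,-0.26,0.1,-0.1,-0.15],[0,0,0,-0.3,0.1,-0.1,-0.15],[0,0,0,-0.34,0.1,-0.1,-0.15],[0,0,0,-0.38,0.1,-0.1,-0.15],[0,0,0,-0.4,0.1,-0.1,-0.15],[0,0,0,-0.4,0.1,-0.1,-0.15]])

```text
clock: 24.9
ee_pos: [0.5323, -0.2646, 0.2311]
eef_rot: [-2.405, -2.018, 0.004]
wrist_force: [-0.6, 0.6, -0.7]
gripper_width: 0.0529
gripper_force: 0.0
```

```bash
python3 -c "
from h import *
for a in (('500','a',.083),('200','b',.067),('100','c',.056),('50','d',.048)): im=chk(*a)
T=get_image('top')
a=cv2.resize(im['color'][140:270,260:400],(420,390),interpolation=cv2.INTER_CUBIC);b=cv2.resize(T['color'][150:260,225:365],(380,299),interpolation=cv2.INTER_CUBIC)
c=np.zeros((390,800,3),np.uint8);c[:,:420]=a;c[:299,420:]=b;cv2.imwrite('pics/f.png',c)
s=state();print(s['joint_velocities'].round(3),s['wrist_force'])"
```

```text
placed 500 [0.501 0.163 0.057] [0.521 0.175 0.084] seat 0.503 0.15
placed 200 [0.49  0.087 0.047] [0.505 0.095 0.068] seat 0.491 0.0767
placed 100 [0.477 0.012 0.042] [0.488 0.019 0.058] seat 0.4785 0.0035
placed 50 [ 0.465 -0.064  0.037] [ 0.474 -0.058  0.049] seat 0.466 -0.0697
[-0.003 -0.003  0.004 -0.004  0.002  0.003  0.003] [ 0.05008686 -0.59501566  0.78742764]
```

View pics/f.png

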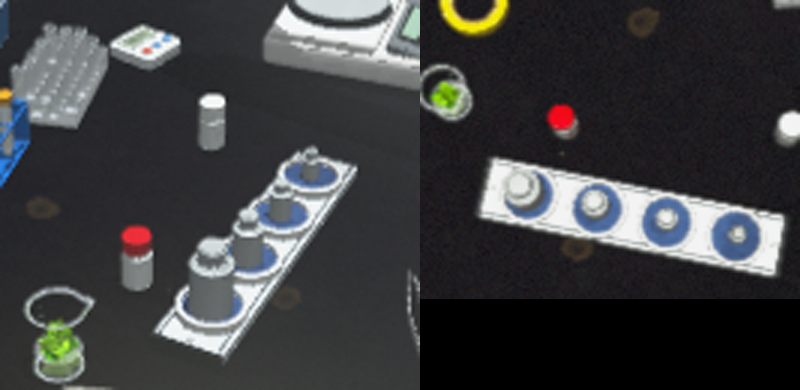

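All four weights stand upright and centred, rising from seat d by the balance at (310,165) to seat a at (212,280). The beaker stands at (58,345) and the arm is clear.

```bash
python3 -c "
from rig import job_done
print(job_done())"
```

```text
the job is handed in; nothing more can be done
None
```

I handed the job in at about 25 s: the four weights stand upright near the middle of their seats, 50 g by the balance up to 500 g at the far end, with the beaker left where it was; `job_done()` returned no verdict.

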